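Pass the roast-sample tins through to the cupping room

TASK

Carry the flip-flap caddy to the black rubber mat and tip it, front down and only as far as it takes for the yellow flap to swing open (never right onto its face), until every sample tin has slid out and lies on the mat clear of the caddy. Then push the tins, one after another, through the orange sprung flap of the blue hatch so that all of them end up in its bay with the flap shut again, and stand the empty caddy back upright on the cork pad. Leave the bowl, the jar and the spoon where they are.

Things in the scene. Friction and masses are not known exactly. Their poses are not given: they have to be found in the camera images.
- caddy: Loose red box with clear roof, 102 x 102 mm, 38 mm high, about 0.35 kg, open at its front (-x side), which only the yellow flap closes. Origin: centre of the underside, z up. Inside 94 mm wide, 98 mm deep, 30 mm high, with a polished floor 4 mm thick: tins slide from about 10 to 17 degrees of tilt. Starts on the cork pad with 3 or 4 tins in it.
- caddy_fin (a point): Middle of the gripping height of the dark wooden fin on the caddy's roof, 64 mm above the underside, over its centre. Fin: 70 mm along the caddy's x, 12 mm thick along its y, from 38 to 76 mm above the underside.
- caddy_front (a point): Middle of the caddy's lower front edge: its x = -51 mm, at the underside.
- caddy_flap (a joint): Yellow flap (92 mm wide, 29 mm high) hinged along the top of the caddy's open front; 0 rad = shut, grows to 1.6 as its lower edge swings outward. No spring: it hangs by its own weight, so it opens as the caddy's front is dipped and falls shut when the caddy stands level.
- tin0: Round sample tin, aluminium with a copper band, 40 mm diameter, 20 mm high, about 60 g, same both ways up. Origin: its centre; z along its axis. May be absent (None).
- tin1: Round sample tin, aluminium with a copper band, 40 mm diameter, 20 mm high, about 60 g, same both ways up. Origin: its centre; z along its axis. May be absent (None).
- tin2: Round sample tin, aluminium with a copper band, 40 mm diameter, 20 mm high, about 60 g, same both ways up. Origin: its centre; z along its axis. May be absent (None).
- tin3: Round sample tin, aluminium with a copper band, 40 mm diameter, 20 mm high, about 60 g, same both ways up. Origin: its centre; z along its axis. May be absent (None).
- mat: Fixed black rubber mat, 260 mm (its x) x 240 mm (its y), 3 mm thick. Origin: centre of the underside.
- pad: Fixed square cork pad for the caddy, 170 x 170 mm, 4 mm thick. Origin: centre of the underside.
- hatch: Fixed blue pass-through hatch, about 355 x 106 mm, 155 mm high. Origin: on the table below the flap's hinge; x is the push direction (deck at -x, bay at +x), z up. Its bay has side and end walls and a fixed clear roof: the flap is the only way in.
- hatch_deck (a point): Centre of the top of the bare steel deck in front of the flap, 100 mm above the table. The deck is 100 mm wide, has no side walls and runs from x = -110 to -4 mm in the hatch's frame.
- hatch_lintel (a point): Middle of the lower front edge of the yellow lintel over the opening (hatch's x = -8 mm, 148 mm above the table; lintel's top 155 mm; opening 96 mm wide, 48 mm high). A tin pushed in until its rear edge is level with this front face slides on down by itself.
- hatch_bay (a point): Middle of the bay's polished sloping floor (hatch's x = 145 mm, 37 mm above the table). The floor falls from the deck's end (x = -4 mm, 100 mm up) steeply to x = 46 mm (70 mm up), then less so to the end wall (x = 240 mm, 6 mm up); tins slide down it and queue up.
- hatch_flap (a joint): Orange flap, 88 mm wide, 46 mm high, hinged at its top edge 148 mm up at the hatch's x = 0; 0 rad = shut (hanging, 2 mm above the deck), grows to 1.4 as it swings inward (to the hatch's +x). A weak spring (under 0.3 N at its lower edge) shuts it; it cannot swing outward.
- bowl: Bystander: white bowl, 90 mm across, 55 mm high, origin at the centre of its underside.
- jar: Bystander: amber jar, 70 mm diameter, 110 mm high, origin at the centre of its underside.
- spoon: Bystander: steel spoon with a wooden handle lying flat between the robot and the mat, about 200 mm long, origin at its middle.
Mind the look-alikes: they are no part of the job. Leave any pink look-alike of the caddy alone. Of the things that look like the pad, take the one that is farthest to the robot's right at the start.

How it is judged (in metres and radians):
On the way:
1. every tin lies on the mat, out of the caddy (x of tin0 in the frame of mat between -0.13 and 0.13 m and y of tin0 in the frame of mat between -0.12 and 0.12 m and height (world z) of each of tin0, tin1, tin2, tin3 below 0.03 m and horizontal distance between each of tin0, tin1, tin2, tin3 and caddy above 0.068 m and x of tin1 in the frame of mat between -0.13 and 0.13 m and y of tin1 in the frame of mat between -0.12 and 0.12 m and x of tin2 in the frame of mat between -0.13 and 0.13 m and y of tin2 in the frame of mat between -0.12 and 0.12 m and x of tin3 in the frame of mat between -0.13 and 0.13 m and y of tin3 in the frame of mat between -0.12 and 0.12 m), for 0.2 s.
At the end, for the whole second after the job is handed in: Every tin is at rest in the bay behind the flap (its centre at least 30 mm past the hinge), the orange flap is shut (under 0.15 rad), and the caddy stands upright on the cork pad, within 60 mm of its centre, tilted under 0.1 rad, its yellow flap shut (under 0.2 rad) (x of tin0 in the frame of hatch between 0.03 and 0.24 m and y of tin0 in the frame of hatch between -0.05 and 0.05 m and height (world z) of each of tin0, tin1, tin2, tin3 below 0.105 m and linear speed of each of tin0, tin1, tin2, tin3 below 0.03 m/s and x of tin1 in the frame of hatch between 0.03 and 0.24 m and y of tin1 in the frame of hatch between -0.05 and 0.05 m and x of tin2 in the frame of hatch between 0.03 and 0.24 m and y of tin2 in the frame of hatch between -0.05 and 0.05 m and x of tin3 in the frame of hatch between 0.03 and 0.24 m and y of tin3 in the frame of hatch between -0.05 and 0.05 m and value of joint hatch_flap below 0.15 rad and value of joint caddy_flap below 0.2 rad and horizontal distance between caddy and pad below 0.06 m and angle between caddy's own z axis and vertical below 0.1 rad and height (world z) of caddy below 0.012 m and linear speed of caddy below 0.02 m/s); the robot touches nothing.
It fails at once if the caddy is tipped onto its face or over (beyond 75 degrees) (angle between caddy's own z axis and vertical above 1.31 rad).
It fails at once if the bowl, the jar or the spoon is moved more than 30 mm, or the bowl or jar is knocked over (distance of any of bowl, jar, spoon from where it was at the start of the episode above 0.03 m or angle between any of bowl, jar's own z axis and vertical above 0.5 rad).
Of tin0, tin1, tin2, tin3 only 3 to 4 are there at a start; the rules pass over those that are not, and their reading is None.
At some moment in a run one of caddy, tin0, tin1, tin2, tin3 may be knocked a few centimetres aside while the robot is not near it.
Once in a run the grip may slacken for a moment while it holds something.
It also fails if it takes over 200 s, if anything falls off the work surface, if the arm or the gripper's body presses on something with over 40 N, if the wrist force passes 120 N, or if a joint passes its speed limit or range.

ROBOT

A 6-joint arm with a two-finger parallel gripper is mounted at the origin on the work surface. World frame = base frame: x ahead of the robot, y to its left, z up, the work surface at z = 0. Lengths are in mm, angles in rad, forces in N, time in s.
With the tool pointing down it reaches from about 400 to 925 mm from the base axis. Payload 12.5 kg.
Tool frame: the origin (TCP) lies midway between the tips of the shut fingers; the grasp point (between the pads) lies 19 mm behind it (env.grip_depth is the distance from the TCP to the grasp point, in mm); z points along the fingers, y is the line along which they close (so a half turn about z gives the same grasp; the last joint's range is limited). The gripper opens to 95 mm and grips with 3 to 60 N. Pads are 20 mm wide; open, the fingers measure 119 mm over their backs; the gripper's body (75 mm by 180 mm) begins 59 mm behind the grasp point.
Start: joints at [-1.339, 0.491, 1.559, -0, 1.092, -0.106], TCP at [207.156, -589.689, 214.661] pointing down, gripper open.
Joint ranges: [-3.1, 3.1], [-0.84, 2.19], [0.05, 2.79], [-1.13, 4.28], [0.06, 2.93], [-2.69, 2.69]. Speed limits (rad/s): [2.22, 2.22, 2.79, 3.14, 3.14, 3.14].

INTERFACE

Orientations are given as [roll, pitch, yaw] about the fixed x, y, z axes, in that order (R = Rz(yaw) Ry(pitch) Rx(roll)).
In Python, from cell import monitor, viewer, order, env gives the robot as it stands.
- The arm moves only by the tool move_arm, never from a script. Its argument "moves" is one flat list of numbers, 4 for each row, row after row: the shift along the tool's x, y, z normalised to -1 to 1, where 1 is 0.15 m, then the turn about the tool's z normalised to -1 to 1, where 1 is pi/2 rad. A call has 1 to 10 rows; each row shifts and turns the commanded pose from where the row before left it, along the tool's axes as they then stand; what a row does not reach is not made up. A row lasts 1/8 s, in which the tool goes at most 62.5 mm and 10.7 degrees, less where a joint would pass 70% of its speed; a pose out of reach is approached as far as the arm can. A call with a number of a shift or a turn outside -1 to 1 is refused whole. A call with a gripper value outside its range is refused whole. "claw" is the finger opening in mm, from 0 to 95.1, set as the call begins (left out, the last holds). The fingers move at their own pace and stop on an object; the grip force is fixed at half the most. Time passes only in rows, so rows that do not move let the fingers close. It gives the time, the measured TCP pose, the force, the opening and the grip force at its end, in the units of the state.
- monitor.state(): the state, without advancing time (a new reading comes with each control period).
- viewer.read_camera(name): name is "scene" or "top" or "wrist"; returns the picture (420x560x3 uint8, red, green, blue); there is no depth.
- viewer.camera_info(name): a dict with "K" (3x3 intrinsics, pixels), "camera_from_world" (4x4, takes a point from world to camera coordinates). Camera axes: x right, y down, z forward; pixel columns grow to the right and rows downward; lengths in mm; the calibration is good to about 2 mm. A picture is of the moment at which its call begins: read the wrist's pose just before it. camera_info takes no time and is no camera call; for the wrist camera it gives the pose at the moment of the call.
- order.job_done(): hands the job in; it is judged then, once.
The state is a dict: "t": time; "joints": joint angles; "qvel": joint speeds; "tau": joint torques, N m; "eef_pos": TCP position; "tcp_rot": TCP orientation; "ft_force": force on the tool from outside, world axes, zero at the start; "moment": the same for the moment, N m; "opening": opening from 0.0 (shut) to 1.0 (fully open); "grip_force": force on a finger pad.
Only numpy, scipy, OpenCV 4.12 (cv2) and the standard library are available. Lean on these libraries where they do the work, as an engineer would, in place of code of your own. Each camera call takes 0.05 s, during which the arm holds its last target. There are 200 camera calls.

## Working session

There is one attempt and no reset: what is moved stays moved. The work goes in short steps, Python scripts to look and compute and a tool call to move; the robot and the scene stay as the last step left them, time stands still between calls to the robot, and variables do not carry over. Pictures are saved under pics/ and viewed, at most 14 in all, crops included, and the job is handed in when it is done.

Besides the shell and the picture viewer there is one more tool, called as name(argument=value, ...), one argument or row to a line, values as JSON. move_arm: Moves the arm, as the interface text tells. Scaled input: -1 to 1 covers 0.15 m each way for a shift and pi/2 rad each way for a turn. Its arguments: {"type":"object","properties":{"moves":{"type":"array"},"claw":{"type":"number"}},"required":["moves"]}

```bash
ls; mkdir -p pics
cat > h.py <<'E'
import numpy as np, cv2
from cell import monitor, viewer, order, env
def snap(cam,name):
    im=viewer.read_camera(cam); cv2.imwrite(f'pics/{name}.png',im[:,:,::-1]); return im
def ray(cam,u,v,z,info=None):
    i=info or viewer.camera_info(cam); K=np.array(i['K']);T=np.array(i['camera_from_world'])
    R=T[:3,:3];c=-R.T@T[:3,3]; d=R.T@np.linalg.inv(K)@np.array([u,v,1.])
    return c+d*(z-c[2])/d[2]
def proj(cam,p,info=None):
    i=info or viewer.camera_info(cam); K=np.array(i['K']);T=np.array(i['camera_from_world'])
    q=K@(T[:3,:3]@np.array(p,float)+T[:3,3]); return q[:2]/q[2]
E
python3 - <<'E'
from h import *
a=snap('scene','s0');b=snap('top','t0')
cv2.imwrite('pics/t0.png',b[:,:,::-1])
for c in('scene','top'):
    i=viewer.camera_info(c);T=np.array(i['camera_from_world']);print(c,i['K'],(-T[:3,:3].T@T[:3,3]).round(),T[:3,:3].round(2))
print(monitor.state())
E
```

```text
pics
scene [[501.13897625   0.         282.86801562]
 [  0.         501.13897625 208.02510979]
 [  0.           0.           1.        ]] [ 778. -756. 1253.] [[ 0.96  0.28  0.01]
 [ 0.23 -0.76 -0.6 ]
 [-0.16  0.58 -0.8 ]]
top [[498.84916455   0.         287.04966566]
 [  0.         498.84916455 207.00663657]
 [  0.           0.           1.        ]] [ 463.   70. 1353.] [[-0.01 -1.    0.01]
 [-1.    0.01 -0.05]
 [ 0.05 -0.01 -1.  ]]
{'t': 0.1, 'joints': array([-1.33863988e+00,  4.91517737e-01,  1.55938625e+00,  3.18375119e-05,
        1.09168615e+00, -1.05619050e-01]), 'qvel': array([ 8.36381634e-04, -2.42619005e-03, -1.67358018e-04, -1.63799437e-03,
        3.76403102e-05,  1.66998036e-04]), 'tau': array([ 1.55918689e-03, -6.13621259e+01, -2.58606005e+01,  6.93397759e-02,
        4.70073475e-02, -4.75655372e-05]), 'eef_pos': array([ 207.08737752, -589.47338715,  214.10949182]), 'tcp_rot': array([-3.14060371e+00, -1.33237559e-04,  3.37760739e-01]), 'ft_force': array([ 0.2101309 , -0.34933947, -0.20119549]), 'moment': array([0.01194475, 0.02088391, 0.02057042]), 'grip_force': 0.0, 'opening': 1.000758621208904}
```

View pics/t0.png

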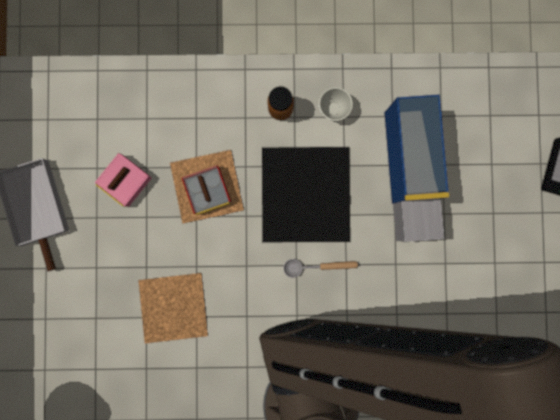

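View pics/s0.png

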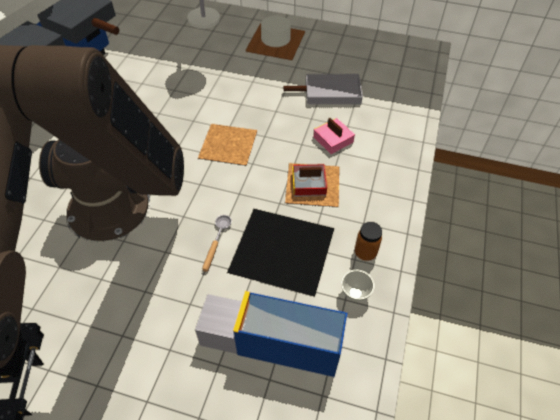

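The top view shows these candidates:
- **Caddy:** the red one with the yellow front is at (207,191). The pink look-alike is at (123,180).
- **Pads:** cork pads are at (207,186) and (173,308). Image right is the robot's right, so the pad is the one under the caddy.
- **Other things:** the mat is at (306,194), the hatch lintel at (425,196), and the deck at (419,221).

Next I measure positions and check the choice in a crop.

```bash
cat > m.py <<'E'
from h import *
im=cv2.imread('pics/t0.png');hsv=cv2.cvtColor(im,cv2.COLOR_BGR2HSV)
def rect(mask,z,box,name):
    x0,y0,x1,y1=box;m=np.zeros_like(mask);m[y0:y1,x0:x1]=mask[y0:y1,x0:x1]
    n,l,s,c=cv2.connectedComponentsWithStats(m);k=1+np.argmax(s[1:,4])
    pts=np.argwhere(l==k)[:,::-1].astype(np.float32)
    w=np.array([ray('top',u,v,z)[:2] for u,v in pts],np.float32)
    r=cv2.minAreaRect(w);print(name,'z',z,'n',len(pts),'centre',np.round(r[0]),'size',np.round(r[1]),'ang',round(r[2],1),'mean',w.mean(0).round())
I=lambda lo,hi:cv2.inRange(hsv,lo,hi)
rect(I((0,0,0),(180,255,40)),3,(250,135,365,255),'mat')
rect(I((8,80,60),(25,255,255)),4,(160,140,255,230),'pad')
red=I((0,120,40),(7,255,255))|I((172,120,40),(180,255,255))
rect(red,42,(175,155,240,220),'caddyred')
rect(I((22,130,80),(35,255,255)),38,(175,155,240,225),'caddyflap')
rect(I((0,0,0),(180,255,75)),80,(192,168,222,208),'fin')
rect(I((18,130,100),(35,255,255)),155,(380,180,460,210),'lintel')
rect(I((0,0,90),(180,60,200)),100,(395,203,445,245),'deck')
rect(I((95,100,30),(125,255,255)),100,(375,85,460,205),'blue')
s=cv2.imread('pics/s0.png')
a=cv2.resize(im[145:235,155:255],(500,450),interpolation=3);b=cv2.resize(s[150:216,280:353],(300,271),interpolation=3)
o=np.zeros((450,800,3),np.uint8);o[:,:500]=a;o[:271,500:]=b;cv2.imwrite('pics/crop1.png',o)
E
python3 m.py
```

```text
Traceback (most recent call last):
  File "m.py", line 10, in <module>
    rect(I((0,0,0),(180,255,40)),3,(250,135,365,255),'mat')
    ~~~~^^^^^^^^^^^^^^^^^^^^^^^^^^^^^^^^^^^^^^^^^^^^^^^^^^^
  File "m.py", line 7, in rect
    w=np.array([ray('top',u,v,z)[:2] for u,v in pts],np.float32)
                ~~~^^^^^^^^^^^^^
  File "h.py", line 6, in ray
    i=info or viewer.camera_info(cam); K=np.array(i['K']);T=np.array(i['camera_from_world'])
              ~~~~~~~~~~~~~~~~~~^^^^^
ValueError: time passes only in moves, steps and waits
```

Too many calibration calls; I'll read it once and reuse it.

```bash
sed -i "s/^from h import \*/from h import *\nTI=viewer.camera_info('top')/; s/ray('top',u,v,z)/ray('top',u,v,z,TI)/" m.py; python3 m.py
```

```text
mat z 3 n 7934 centre [564.   5.] size [232. 251.] ang 89.3 mean [563.   5.]
pad z 4 n 2394 centre [588. 274.] size [170. 170.] ang 11.6 mean [592. 273.]
caddyred z 42 n 74 centre [591. 223.] size [100.   6.] ang 19.9 mean [591. 223.]
caddyflap z 38 n 20 centre [522. 266.] size [ 3. 37.] ang 17.8 mean [522. 266.]
fin z 80 n 129 centre [575. 267.] size [69. 12.] ang 18.9 mean [575. 268.]
lintel z 155 n 222 centre [ 545. -279.] size [ 13. 105.] ang 3.6 mean [ 544. -280.]
deck z 100 n 2028 centre [ 479. -275.] size [124. 103.] ang 89.3 mean [ 478. -274.]
blue z 100 n 1638 centre [ 670. -272.] size [264. 143.] ang 3.6 mean [ 669. -237.]
```

View pics/crop1.png

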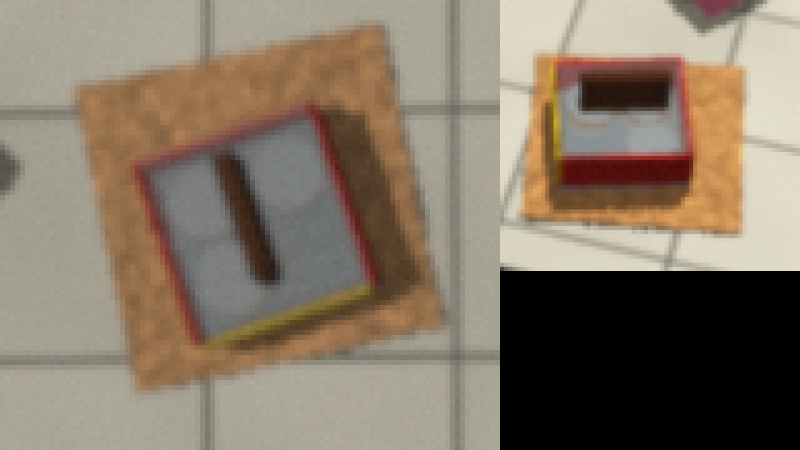

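The crop shows the red caddy with its yellow flap toward the robot, fin long axis about 19° yaw, and three tins visible through the roof. I'll move above it.

```bash
cat >> h.py <<'E'
def plan(*targets):
    """each target x,y,z,yaw ; prints total tool-frame shift (norm) and turn (norm), chained"""
    s=monitor.state();p=s['eef_pos'];y=s['tcp_rot'][2]
    print('at',p.round(1),'yaw',round(y,3),'F',s['ft_force'].round(1),'open',round(s['opening']*95.1,1),'grip',round(s['grip_force'],1),'t',round(s['t'],2))
    for x,yy,z,w in targets:
        d=np.array([x,yy,z])-p;c,sn=np.cos(y),np.sin(y)
        v=np.array([c*d[0]+sn*d[1],sn*d[0]-c*d[1],-d[2]])/150
        n=int(np.ceil(np.linalg.norm(v)*150/62-1e-6)) or 1
        t=-((w-y+np.pi)%(2*np.pi)-np.pi)/(np.pi/2)
        print('shift',v.round(3),'rows',n,'each',(v/n).round(4),'turn after',round(t,4)); p=np.array([x,yy,z]);y=w
E
python3 -c "
from h import *
plan((430,-250,215,.33),(551.4,258.9,150,.33))"
```

```text
at [ 207.1 -589.5  214.1] yaw 0.338 F [ 0.2 -0.3 -0.2] open 95.2 grip 0.0 t 0.1
shift [ 2.152 -1.643 -0.006] rows 7 each [ 0.3074 -0.2347 -0.0008] turn after 0.0049
shift [ 1.865 -2.947  0.433] rows 9 each [ 0.2072 -0.3275  0.0481] turn after -0.0
```

move_arm(
  moves=[0.307,-0.235,0,0,0.307,-0.235,0,0,0.307,-0.235,0,0,0.307,-0.235,0,0,0.307,-0.235,0,0,0.307,-0.235,0,0,0.307,-0.235,0,0],
  claw=50,
)

```text
t: 0.98
eef_pos: [430.2, -248.4, 214.6]
tcp_rot: [-3.142, 0.0, 0.338]
ft_force: [1.2, -0.3, -0.4]
opening: 0.527
grip_force: 0.0
```

move_arm(
  moves=[0.207,-0.328,0.04,0,0.207,-0.328,0.04,0,0.207,-0.328,0.04,0,0.207,-0.328,0.04,0,0.207,-0.328,0.04,0,0.207,-0.328,0.04,0,0.207,-0.328,0.04,0,0.207,-0.328,0.04,0,0.207,-0.328,0.04,0,0,0,0,0],
)

```text
t: 2.22
eef_pos: [546.1, 263.5, 159.4]
tcp_rot: [-3.141, 0.001, 0.342]
ft_force: [-0.6, 0.3, -0.5]
opening: 0.528
grip_force: 0.0
```

```bash
python3 -c "
from h import *
plan((551.4,258.9,150,.33))
i=viewer.camera_info('wrist');im=snap('wrist','w0');T=np.array(i['camera_from_world']);R=T[:3,:3]
print(np.array(i['K']).round(),(-R.T@T[:3,3]).round(),R.round(2))
"
```

```text
at [546.1 263.5 159.4] yaw 0.342 F [-0.6  0.3 -0.5] open 50.2 grip 0.0 t 2.23
shift [0.023 0.041 0.062] rows 1 each [0.0228 0.0405 0.0624] turn after 0.0074
[[309.   0. 276.]
 [  0. 309. 207.]
 [  0.   0.   1.]] [617. 288. 330.] [[ 0.34 -0.94  0.  ]
 [-0.91 -0.32  0.27]
 [-0.25 -0.09 -0.96]]
```

View pics/w0.png

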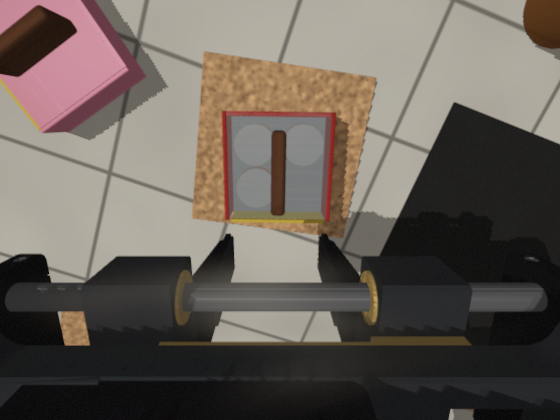

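The wrist view shows three tins, the fin from (278,131) to (277,215), and the yellow flap at row 216.

```bash
python3 -c "
from h import *
i=viewer.camera_info('wrist')
for u,v,z in((279,133,80),(277.5,213,80),(223,113,42),(335,113,42),(227,217,42),(330,218,42)): print(ray('wrist',u,v,z,i).round(1))
a=ray('wrist',279,133,80,i);b=ray('wrist',277.5,213,80,i);print(np.linalg.norm(a-b),np.arctan2(*(a-b)[1::-1]))
"
```

```text
[609.5 280.7  80. ]
[547.2 259.8  80. ]
[608.1 332.9  42. ]
[641.5 238.6  42. ]
[516.3 300.9  42. ]
[548.9 205.7  42. ]
65.78680002847182 0.3240552542697769
```

```bash
python3 -c "
from h import *
plan((556.3,262.4,49.5,.336))"
```

```text
at [545.9 261.6 159.6] yaw 0.341 F [-0.6 -0.   0.4] open 49.4 grip 0.0 t 2.27
shift [0.067 0.018 0.734] rows 2 each [0.0335 0.0092 0.3671] turn after 0.0029
```

move_arm(
  moves=[0.06,0.015,0,0.003,0,0,0.24,0,0,0,0.24,0,0,0,0.24,0,0,0,0,0,0,0,0,0],
)

```text
t: 3.02
eef_pos: [556.6, 260.7, 54.0]
tcp_rot: [3.141, -0.001, 0.332]
ft_force: [0.6, -0.3, 0.4]
opening: 0.529
grip_force: 0.0
```

move_arm(
  moves=[0,0,0,0,0,0,0,0,0,0,0,0,0,0,0,0,0,0,-0.05,0,0,0,-0.05,0,0,0,-0.03,0,0,0,0,0],
  claw=0,
)

```text
t: 4.03
eef_pos: [555.7, 261.2, 72.4]
tcp_rot: [3.141, -0.0, 0.333]
ft_force: [0.5, -0.1, -5.4]
opening: 0.124
grip_force: 30.0
```

```bash
python3 -c "
from h import *
im=snap('wrist','w1')
plan((560,262.4,70,.336),(620,5,75,.336),(620,5,75,0))"
```

```text
at [555.6 261.1  72.1] yaw 0.333 F [-0.8  0.4 -6.2] open 11.5 grip 30.0 t 4.08
shift [0.03  0.002 0.014] rows 1 each [0.0304 0.0016 0.0143] turn after -0.0019
shift [-0.188  1.752 -0.033] rows 5 each [-0.0376  0.3504 -0.0067] turn after -0.0
shift [0. 0. 0.] rows 1 each [0. 0. 0.] turn after 0.2139
```

View pics/w1.png

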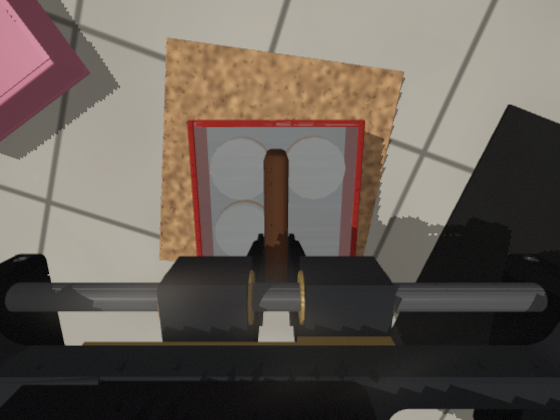

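Caddy held by its fin, three tins inside, level. Carrying it to the mat.

move_arm(
  moves=[-0.013,0.221,0,0,-0.013,0.221,0,0,-0.013,0.221,0,0,-0.013,0.221,0,0,-0.013,0.221,0,0,-0.013,0.221,0,0,-0.013,0.221,0,0,-0.013,0.221,0,0,0,0,0,0],
)

```text
t: 5.2
eef_pos: [628.0, 3.3, 71.7]
tcp_rot: [3.141, 0.0, 0.33]
ft_force: [-0.3, -0.5, -7.2]
opening: 0.126
grip_force: 30.0
```

move_arm(
  moves=[0,0,0,0.053,0,0,0,0.053,0,0,0,0.053,0,0,0,0.053,0,0,0,0],
)

```text
t: 5.82
eef_pos: [627.3, 6.2, 71.9]
tcp_rot: [-3.142, 0.001, 0.001]
ft_force: [0.5, 0.0, -5.6]
opening: 0.124
grip_force: 30.0
```

```bash
python3 -c "
from h import *
a=snap('wrist','w2');b=snap('scene','s2')
o=np.zeros((420,800,3),np.uint8);o[:,:560]=a[:,:,::-1];o[:240,560:]=cv2.resize(b[170:290,210:330,::-1],(240,240));cv2.imwrite('pics/c2.png',o)
plan((628,5,54,0))"
```

```text
at [627.4   6.   72. ] yaw 0.002 F [ 0.5 -0.2 -5.3] open 12.1 grip 30.0 t 5.92
shift [0.004 0.007 0.12 ] rows 1 each [0.0039 0.0065 0.1198] turn after 0.0015
```

View pics/c2.png

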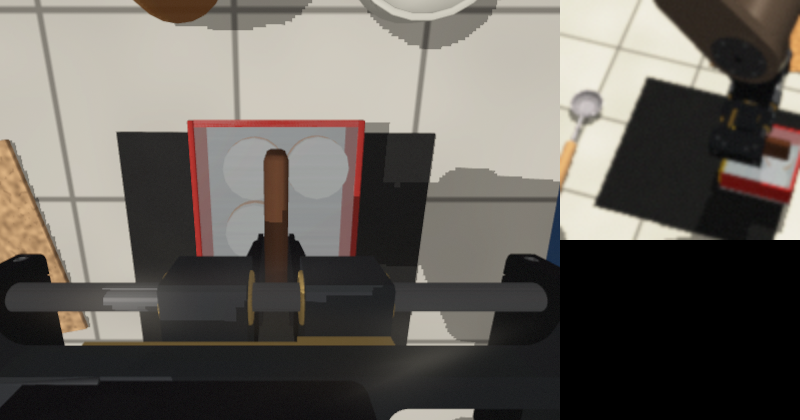

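Over the mat, level, tins inside. Lowering until contact.

move_arm(
  moves=[0,0,0.06,0,0,0,0.05,0,0,0,0.01,0,0,0,0,0],
)

```text
t: 6.42
eef_pos: [627.6, 5.4, 53.9]
tcp_rot: [3.142, 0.0, 0.0]
ft_force: [0.7, 0.3, -6.4]
opening: 0.123
grip_force: 30.0
```

move_arm(
  moves=[0,0,0.02,0,0,0,0,0],
)

```text
t: 6.68
eef_pos: [628.3, 5.4, 53.1]
tcp_rot: [3.141, -0.002, 0.0]
ft_force: [-5.0, -0.1, 10.3]
opening: 0.126
grip_force: 30.0
```

move_arm(
  moves=[-0.04,0,-0.012,0,-0.043,0,-0.01,0,0,0,0,0],
)

```text
t: 7.05
eef_pos: [614.6, 5.5, 54.3]
tcp_rot: [3.142, 0.001, 0.0]
ft_force: [-0.5, -0.0, -5.3]
opening: 0.124
grip_force: 30.0
```

```bash
python3 -c "
from h import *
plan()
a=snap('wrist','w3');b=snap('scene','s3')
o=np.zeros((420,800,3),np.uint8);o[:,:560]=a[:,:,::-1];o[:240,560:]=cv2.resize(b[190:290,230:330,::-1],(240,240));cv2.imwrite('pics/c3.png',o)"
```

```text
at [614.6   5.5  54.3] yaw 0.0 F [-0.5 -0.  -5.3] open 11.8 grip 30.0 t 7.05
```

View pics/c3.png

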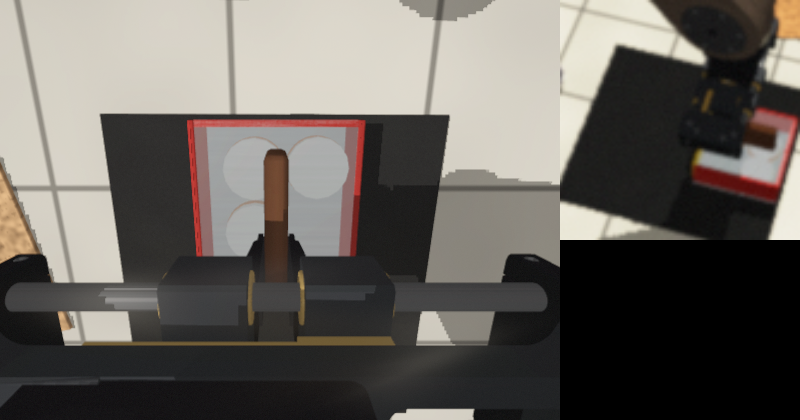

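The caddy only translated, unrotated, because it was barely touching. I'll press down first, then drive forward.

move_arm(
  moves=[0,0,0.02,0,0,0,0.01,0,0,0,0,0],
)

```text
t: 7.52
eef_pos: [616.0, 5.4, 52.9]
tcp_rot: [3.141, -0.003, 0.0]
ft_force: [-8.9, 0.2, 26.9]
opening: 0.127
grip_force: 30.0
```

move_arm(
  moves=[-0.02,0,0.0,0,-0.02,0,0,0],
)

```text
t: 7.78
eef_pos: [613.1, 5.2, 53.1]
tcp_rot: [3.141, -0.01, -0.0]
ft_force: [5.3, -0.1, 16.7]
opening: 0.125
grip_force: 30.0
```

move_arm(
  moves=[-0.02,0,0.005,0,-0.02,0,0,0],
)

```text
t: 8.02
eef_pos: [608.2, 5.0, 53.1]
tcp_rot: [3.14, -0.013, -0.0]
ft_force: [8.1, 0.0, 21.8]
opening: 0.124
grip_force: 30.0
```

```bash
cat >> h.py <<'E'
def tilt(name):
    """fin's far end, wrist view, colour mask -> contour bbox; flap pixels"""
    i=viewer.camera_info('wrist');im=snap('wrist',name);g=cv2.cvtColor(im,cv2.COLOR_RGB2HSV)
    red=cv2.inRange(g,(0,130,60),(6,255,255))|cv2.inRange(g,(174,130,60),(180,255,255))
    red[260:]=0;red[:,:150]=0;red[:,420:]=0
    p=np.argwhere(red); print('rear rim row',p[:,0].min(),'cols',p[:,1].min(),p[:,1].max())
E
python3 -c "
from h import *
plan();tilt('w4')"
```

```text
at [608.2   5.   53.1] yaw -0.0 F [ 8.1  0.  21.8] open 11.8 grip 30.0 t 8.03
rear rim row 119 cols 187 365
```

The caddy slides: friction against the mat is only about 0.3. I'll use the mat's 3 mm edge as a stop instead. Set down beside the mat's left edge with its front facing -y, it can pivot against that step and the tins slide onto the mat.

move_arm(
  moves=[0,0,-0.1,0,0,0,-0.1,0,0,0,0,-0.1,0,0,0,-0.11,0,0,0,-0.11,0,0,0,-0.11,0,0,0,-0.11,0,0,0,-0.11,0,0,0,-0.11,0,0,0,-0.11],
)

```text
t: 9.32
eef_pos: [602.9, 5.5, 79.3]
tcp_rot: [-3.141, 0.0, 1.373]
ft_force: [0.7, -0.4, -6.2]
opening: 0.122
grip_force: 30.0
```

move_arm(
  moves=[0,0,0,-0.11,0,0,0,-0.03,0.2,-0.15,0,0,0.2,-0.15,0,0,0.2,-0.15,0,0,0.2,-0.15,0,0,0.2,-0.15,0,0,0,0,0,0],
)

```text
t: 10.32
eef_pos: [486.7, 155.2, 79.5]
tcp_rot: [-3.14, 0.0, 1.589]
ft_force: [1.2, -0.2, -5.1]
opening: 0.124
grip_force: 30.0
```

```bash
python3 -c "
from h import *
plan((490,168,52,np.pi/2))
tilt('w5');i=viewer.camera_info('wrist')
b=snap('scene','s5')
a=cv2.imread('pics/w5.png');o=np.zeros((420,800,3),np.uint8);o[:,:560]=a;o[:240,560:]=cv2.resize(b[130:250,190:310,::-1],(240,240));cv2.imwrite('pics/c5.png',o)
print(monitor.state()['joints'].round(2))"
```

```text
at [486.7 155.2  79.5] yaw 1.589 F [ 1.2 -0.2 -5.1] open 11.8 grip 30.0 t 10.32
shift [0.085 0.024 0.183] rows 1 each [0.0851 0.0238 0.1834] turn after 0.0118
rear rim row 121 cols 188 364
[ 0.18  0.52  1.97 -0.    0.65  0.16]
```

View pics/c5.png

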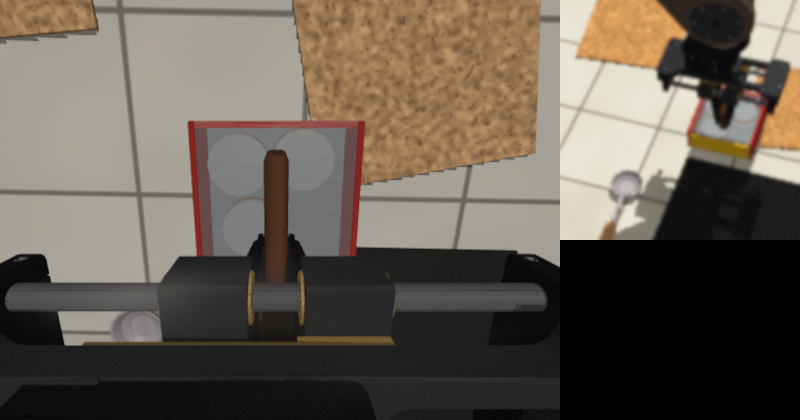

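The wrist view shows the caddy level beside the mat's left edge (mat edge at row ~250), its front facing the mat. I'll set it down just behind the edge, then push.

move_arm(
  moves=[0.11,0.02,0,0.01,0,0,0.09,0,0,0,0.09,0,0,0,0.01,0,0,0,0,0],
)

```text
t: 11.05
eef_pos: [492.5, 169.6, 51.1]
tcp_rot: [3.138, -0.0, 1.57]
ft_force: [0.2, -0.2, 10.5]
opening: 0.128
grip_force: 29.9
```

move_arm(
  moves=[-0.05,0,0,0,-0.05,0,0,0,0,0,0,0],
)

```text
t: 11.42
eef_pos: [492.1, 154.3, 50.9]
tcp_rot: [3.139, -0.0, 1.57]
ft_force: [-0.7, -2.0, 9.8]
opening: 0.127
grip_force: 29.9
```

move_arm(
  moves=[-0.03,0,0.003,0,0,0,0,0],
)

```text
t: 11.68
eef_pos: [492.4, 150.0, 50.5]
tcp_rot: [3.139, -0.0, 1.57]
ft_force: [-0.2, -0.8, 8.0]
opening: 0.123
grip_force: 30.0
```

move_arm(
  moves=[-0.03,0,0,0,0,0,0,0],
)

```text
t: 11.92
eef_pos: [492.3, 146.2, 50.2]
tcp_rot: [3.139, -0.001, 1.569]
ft_force: [2.5, 8.6, 3.5]
opening: 0.121
grip_force: 30.0
```

move_arm(
  moves=[-0.03,0,-0.003,0,0,0,0,0],
)

```text
t: 12.18
eef_pos: [492.3, 141.9, 50.8]
tcp_rot: [3.139, -0.002, 1.569]
ft_force: [1.2, 10.6, 5.5]
opening: 0.124
grip_force: 30.0
```

```bash
python3 -c "
from h import *
plan();tilt('w6')"
```

```text
at [492.3 141.9  50.8] yaw 1.569 F [ 1.2 10.6  5.5] open 11.8 grip 30.0 t 12.18
rear rim row 104 cols 181 371
```

It works: the rear rim has risen (row 121 to 104), so it's tilting about the mat edge. Continuing along the arc.

move_arm(
  moves=[-0.035,0,-0.009,0,-0.035,0,-0.006,0,-0.035,0,-0.005,0,0,0,0,0],
)

```text
t: 12.72
eef_pos: [491.7, 125.7, 53.1]
tcp_rot: [3.14, -0.001, 1.569]
ft_force: [1.5, 6.7, -2.9]
opening: 0.124
grip_force: 30.0
```

```bash
python3 -c "
from h import *
plan();tilt('w7')"
```

```text
at [491.7 125.7  53.1] yaw 1.569 F [ 1.5  6.7 -2.9] open 11.8 grip 30.0 t 12.72
rear rim row 80 cols 171 382
```

move_arm(
  moves=[-0.04,0,0.006,0,-0.04,0,0.004,0,-0.04,0,0.006,0,0,0,0,0],
)

```text
t: 13.28
eef_pos: [491.9, 107.5, 51.7]
tcp_rot: [3.14, -0.001, 1.57]
ft_force: [-1.2, 4.3, 11.9]
opening: 0.123
grip_force: 30.0
```

```bash
python3 -c "
from h import *
plan();tilt('w8');b=snap('scene','s8')
a=cv2.imread('pics/w8.png');o=np.zeros((420,800,3),np.uint8);o[:,:560]=a;o[:240,560:]=cv2.resize(b[150:250,190:290,::-1],(240,240));cv2.imwrite('pics/c8.png',o)"
```

```text
at [491.9 107.5  51.7] yaw 1.57 F [-1.2  4.3 11.9] open 11.7 grip 30.0 t 13.28
rear rim row 53 cols 156 397
```

View pics/c8.png

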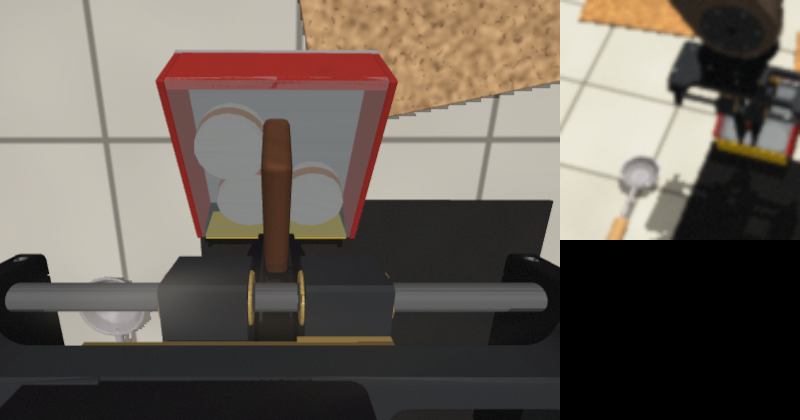

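The caddy is tilted about 30°, the tins have slid to the flap, and the flap's lower edge is near the mat. I'll tilt a bit more, then lift a little to give the flap room.

move_arm(
  moves=[-0.04,0,0.006,0,-0.04,0,0.01,0,-0.03,0,0.01,0,0,0,0,0],
)

```text
t: 13.88
eef_pos: [491.6, 91.0, 47.2]
tcp_rot: [3.141, -0.0, 1.57]
ft_force: [1.6, 3.7, 3.0]
opening: 0.125
grip_force: 30.0
```

```bash
python3 -c "
from h import *
plan();tilt('w9')"
```

```text
at [491.6  91.   47.2] yaw 1.57 F [1.6 3.7 3. ] open 11.9 grip 30.0 t 13.88
rear rim row 32 cols 150 415
```

move_arm(
  moves=[-0.08,0,-0.05,0,-0.08,0,-0.04,0,-0.04,0,-0.04,0,0,0,0,0,0,0,0,0],
)

```text
t: 14.55
eef_pos: [491.0, 61.5, 66.8]
tcp_rot: [3.142, 0.0, 1.571]
ft_force: [-0.9, 0.3, -4.7]
opening: 0.123
grip_force: 30.0
```

```bash
python3 -c "
from h import *
plan();tilt('w10');b=snap('scene','s10')
a=cv2.imread('pics/w10.png');o=np.zeros((420,800,3),np.uint8);o[:,:560]=a;o[:240,560:]=cv2.resize(b[150:250,190:290,::-1],(240,240));cv2.imwrite('pics/c10.png',o)"
```

```text
at [491.   61.5  66.8] yaw 1.571 F [-0.9  0.3 -4.7] open 11.7 grip 30.0 t 14.55
rear rim row 70 cols 169 382
```

View pics/c10.png

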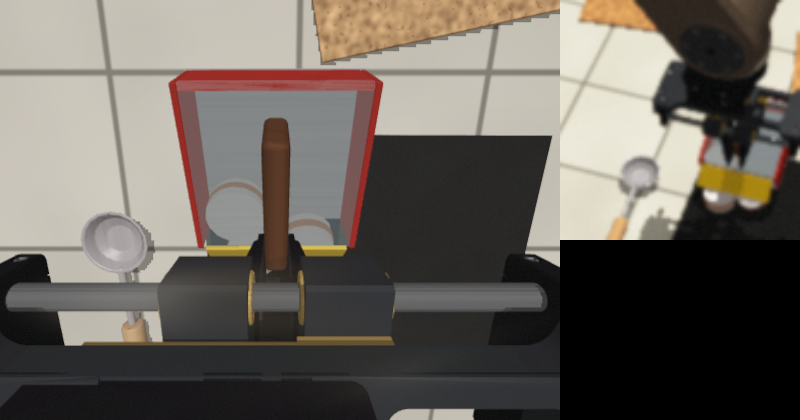

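The tins are coming out under the open flap. I'll draw the caddy back (+y) with a slight lift to leave them behind.

move_arm(
  moves=[0,0,-0.02,0,0.06,0,-0.02,0,0.08,0,-0.02,0,0.1,0,-0.01,0,0,0,0,0,0,0,0,0],
)

```text
t: 15.4
eef_pos: [491.0, 97.7, 77.3]
tcp_rot: [-3.142, 0.0, 1.572]
ft_force: [0.2, 0.3, -4.3]
opening: 0.125
grip_force: 30.0
```

```bash
python3 -c "
from h import *
plan();tilt('w11');b=snap('scene','s11')
a=cv2.imread('pics/w11.png');o=np.zeros((420,800,3),np.uint8);o[:,:560]=a;o[:240,560:]=cv2.resize(b[150:250,190:290,::-1],(240,240));cv2.imwrite('pics/c11.png',o)"
```

```text
at [491.   97.7  77.3] yaw 1.572 F [ 0.2  0.3 -4.3] open 11.9 grip 30.0 t 15.4
rear rim row 70 cols 169 382
```

View pics/c11.png

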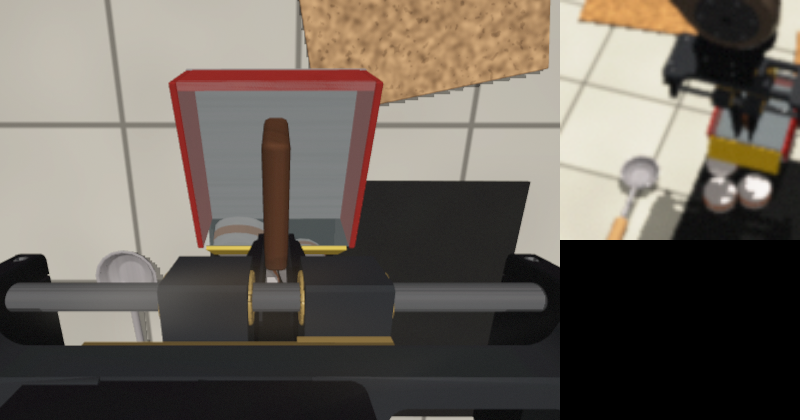

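move_arm(
  moves=[0,0,-0.05,0,0,0,-0.05,0,0.1,0,-0.03,0,0.2,0,-0.03,0,0.2,0,0,0,0.1,0,0,0,0,0,0,0,0,0,0,0],
)

```text
t: 16.5
eef_pos: [491.0, 187.0, 101.3]
tcp_rot: [-3.141, 0.0, 1.571]
ft_force: [0.1, -0.6, -4.1]
opening: 0.127
grip_force: 30.0
```

```bash
python3 -c "
from h import *
plan();tilt('w12');b=snap('scene','s12')
a=cv2.imread('pics/w12.png');o=np.zeros((420,800,3),np.uint8);o[:,:560]=a;o[:240,560:]=cv2.resize(b[150:250,190:290,::-1],(240,240));cv2.imwrite('pics/c12.png',o)"
```

```text
at [491.  187.  101.3] yaw 1.571 F [ 0.1 -0.6 -4.1] open 12.1 grip 30.0 t 16.5
rear rim row 70 cols 169 382
```

View pics/c12.png

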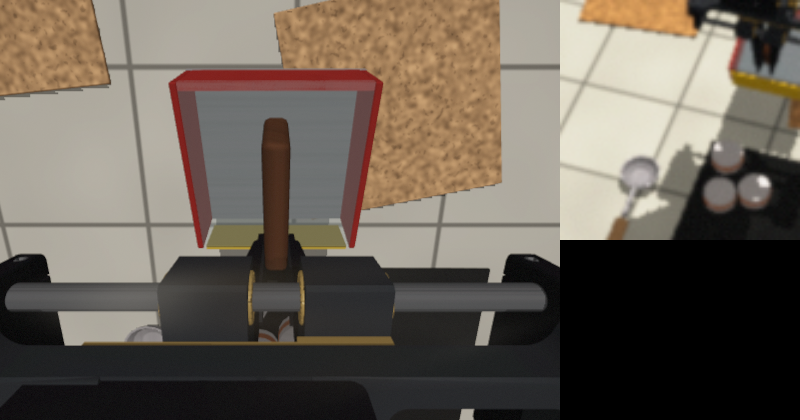

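All three tins are out on the mat and the caddy is empty. Now the tin positions.

```bash
python3 -c "
from h import *
i=viewer.camera_info('scene')
for u,v in((259.6,214.6),(256.7,230.4),(271.2,229.2)): print(ray('scene',u,v,23,i).round())
t=snap('top','t12')
s=cv2.imread('pics/s12.png')
plan((578,250,110,.336))
cv2.imwrite('pics/c12b.png',np.hstack([cv2.resize(t[140:260,240:340,::-1],(400,480),interpolation=3),cv2.resize(s[190:290,220:303],(400,480),interpolation=3)]))"
```

```text
[470.  94.  23.]
[480.  36.  23.]
[520.  52.  23.]
at [491.1 186.8 101.3] yaw 1.57 F [-0.5  0.7 -3.2] open 11.4 grip 30.0 t 16.65
shift [ 0.422  0.579 -0.058] rows 2 each [ 0.2109  0.2895 -0.0289] turn after 0.7855
```

View pics/c12b.png

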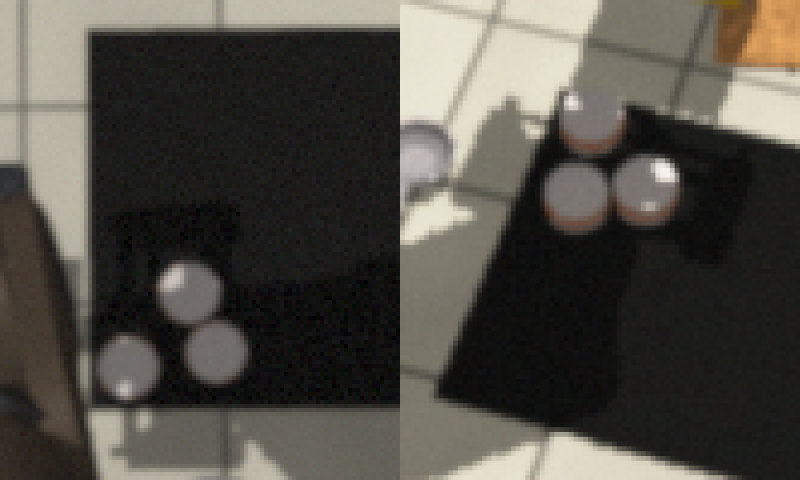

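All three tins lie flat on the mat and well inside it: about (470,94), (480,36) and (520,52). Next, stand the caddy back on the pad, levelling it by pressing the front edge and moving back.

move_arm(
  moves=[0.06,0.162,0,0,0.06,0.162,0,0,0.06,0.162,0,0,0.06,0.162,0,0,0,0,0.08,0,0,0,0.08,0,0,0,0.06,0,0,0,0.04,0,0,0,0.02,0],
)

```text
t: 17.77
eef_pos: [588.1, 223.4, 59.0]
tcp_rot: [-3.141, 0.0, 1.571]
ft_force: [-0.1, -1.0, -4.3]
opening: 0.124
grip_force: 30.0
```

```bash
python3 -c "
from h import *
plan();tilt('w13')"
```

```text
at [588.1 223.4  59. ] yaw 1.571 F [-0.1 -1.  -4.3] open 11.8 grip 30.0 t 17.77
rear rim row 70 cols 169 382
```

move_arm(
  moves=[0,0,0.02,0,0,0,0.015,0,0,0,0,0],
)

```text
t: 18.2
eef_pos: [588.8, 223.8, 56.1]
tcp_rot: [3.139, -0.001, 1.571]
ft_force: [-4.5, -0.6, 12.7]
opening: 0.125
grip_force: 30.0
```

move_arm(
  moves=[0.04,0,0.004,0,0.04,0,0.007,0,0.04,0,0.01,0,0,0,0,0],
)

```text
t: 18.7
eef_pos: [588.8, 242.3, 52.5]
tcp_rot: [3.139, -0.001, 1.571]
ft_force: [-2.9, 1.8, 7.2]
opening: 0.121
grip_force: 30.0
```

```bash
python3 -c "
from h import *
plan();tilt('w14')"
```

```text
at [588.8 242.3  52.5] yaw 1.571 F [-2.9  1.8  7.2] open 11.5 grip 30.0 t 18.7
rear rim row 96 cols 182 369
```

move_arm(
  moves=[0.04,0,0.005,0,0.04,0,0.005,0,0,0,0,0],
)

```text
t: 19.12
eef_pos: [589.7, 254.2, 51.6]
tcp_rot: [3.137, -0.001, 1.571]
ft_force: [0.5, -0.7, 13.8]
opening: 0.122
grip_force: 30.0
```

move_arm(
  moves=[0,0,0,0,0,0,0,0,0,0,0,0],
  claw=45,
)

```text
t: 19.5
eef_pos: [588.2, 253.5, 49.3]
tcp_rot: [-3.141, 0.0, 1.571]
ft_force: [-0.3, -0.5, -0.0]
opening: 0.383
grip_force: 0.0
```

```bash
python3 -c "
from h import *
plan();tilt('w15')"
```

```text
at [588.2 253.5  49.3] yaw 1.571 F [-0.3 -0.5 -0. ] open 36.4 grip 0.0 t 19.5
rear rim row 98 cols 186 371
```

move_arm(
  moves=[0,0,-0.2,0,0,0,-0.3,0,0,0,-0.35,0,-0.05,0,-0.1,0,0,0,0,0],
)

```text
t: 20.18
eef_pos: [588.4, 245.6, 192.3]
tcp_rot: [3.141, -0.0, 1.57]
ft_force: [0.6, 0.3, -0.6]
opening: 0.473
grip_force: 0.0
```

```bash
cat >> h.py <<'E'
def caddy(name):
    i=viewer.camera_info('wrist');im=snap(name and 'wrist',name);g=cv2.cvtColor(im,cv2.COLOR_RGB2HSV)
    red=cv2.inRange(g,(0,130,60),(6,255,255))|cv2.inRange(g,(174,130,60),(180,255,255))
    red[250:]=0
    red=cv2.morphologyEx(red,cv2.MORPH_CLOSE,np.ones((25,25)))
    n,l,s,c=cv2.connectedComponentsWithStats(red);k=1+np.argmax(s[1:,4]);print('bbox',s[k])
    w=np.array([ray('wrist',u,v,42,i)[:2] for v,u in np.argwhere(l==k)[::3]],np.float32)
    r=cv2.minAreaRect(w);print('caddy top rect',np.round(r[0]),np.round(r[1]),round(r[2],1))
def tins(cam,name,zt,i=None):
    """grey discs -> world at top height zt via Hough on grey/saturation mask"""
    i=viewer.camera_info(cam);im=snap(cam,name);g=cv2.cvtColor(im,cv2.COLOR_RGB2GRAY)
    return i,im,g
E
python3 -c "
from h import *
plan();caddy('w16')"
```

```text
at [588.4 245.6 192.3] yaw 1.57 F [ 0.6  0.3 -0.6] open 45.0 grip 0.0 t 20.18
bbox [223  62  23 104 476]
caddy top rect [549. 326.] [ 6. 99.] 8.9
```

```bash
cat > an.py <<'E'
from h import *
import sys
def comps(im,lo,hi,z,i,cam,minn=25,ymax=250):
    g=cv2.cvtColor(im,cv2.COLOR_BGR2HSV);m=cv2.inRange(g,lo,hi);m[ymax:]=0
    n,l,s,c=cv2.connectedComponentsWithStats(m)
    for k in range(1,n):
        if s[k,4]>=minn:
            w=np.array([ray(cam,u,v,z,i)[:2] for v,u in np.argwhere(l==k)],np.float32);r=cv2.minAreaRect(w)
            print(s[k],'ctr',np.round(r[0]),'size',np.round(r[1]),round(r[2],1))
if __name__=='__main__':
    i=viewer.camera_info('wrist');im=cv2.imread('pics/w16.png')
    print('red');comps(im,(0,100,50),(7,255,255),42,i,'wrist')
    print('yellow');comps(im,(24,120,80),(36,255,255),38,i,'wrist')
    print('fin');comps(im,(0,60,10),(15,255,90),80,i,'wrist',100)
E
python3 an.py
```

```text
red
[ 126   61  120  117 1356] ctr [500. 320.] size [104. 100.] 7.2
yellow
fin
[ 163   80   32   81 1437] ctr [503. 321.] size [17. 68.] 7.9
[211 173  22  11 111] ctr [539. 269.] size [19.  9.] 6.3
```

The caddy now lies at about (500,320), turned 8°, still level. It was knocked aside after release, so I'll regrip the fin at its middle and put it back.

```bash
python3 -c "
from h import *
plan((502,321,130,1.571),(502,321,130,1.705),(502,321,50,1.705),(502,321,70,1.705),(588,274,70,1.705))"
```

```text
at [587.9 245.6 191. ] yaw 1.57 F [0.  0.3 0.4] open 45.1 grip 0.0 t 20.23
shift [ 0.502 -0.573  0.407] rows 3 each [ 0.1674 -0.191   0.1356] turn after -0.0004
shift [0. 0. 0.] rows 1 each [0. 0. 0.] turn after -0.0853
shift [0.    0.    0.533] rows 2 each [0.     0.     0.2667] turn after -0.0
shift [ 0.     0.    -0.133] rows 1 each [ 0.      0.     -0.1333] turn after -0.0
shift [-0.387  0.526  0.   ] rows 2 each [-0.1936  0.2631  0.    ] turn after -0.0
```

move_arm(
  moves=[0.167,-0.191,0.1,0,0.167,-0.191,0.1,0,0.167,-0.191,0.1,0,0,0,0,-0.085,0,0,0,0],
)

```text
t: 20.85
eef_pos: [501.5, 321.2, 145.1]
tcp_rot: [-3.139, 0.001, 1.704]
ft_force: [-1.5, -0.2, 1.3]
opening: 0.475
grip_force: 0.0
```

```bash
python3 -c "
from an import *
i=viewer.camera_info('wrist');plan((502,321,50,1.705));snap('wrist','w17');im=cv2.imread('pics/w17.png')
print('red');comps(im,(0,100,50),(7,255,255),38,i,'wrist',60)
print('fin');comps(im,(0,60,10),(15,255,90),76,i,'wrist',100)"
```

```text
at [501.5 321.2 145.1] yaw 1.704 F [-1.5 -0.2  1.3] open 45.2 grip 0.0 t 20.85
shift [-0.001  0.003  0.634] rows 2 each [-0.0007  0.0016  0.3171] turn after -0.0004
red
[ 187  134  122  116 1471] ctr [477. 326.] size [102. 105.] 13.0
fin
[ 423    0   75   49 2280] ctr [609. 482.] size [29. 50.] 51.4
[ 231  159   28   88 1671] ctr [476. 328.] size [16. 72.] 13.2
```

```bash
python3 -c "
from an import *
i=viewer.camera_info('wrist');snap('wrist','w18');im=cv2.imread('pics/w18.png')
print('fin');comps(im,(0,60,10),(15,255,90),76,i,'wrist',100)
plan((476,328,145,1.704),(476,328,145,1.80),(476,328,49,1.80))"
```

```text
fin
[ 422    0   74   48 2229] ctr [609. 482.] size [29. 49.] 51.4
[ 230  159   28   88 1676] ctr [476. 328.] size [16. 73.] 13.1
at [502.2 320.8 145.9] yaw 1.701 F [-0.4  0.5  1. ] open 44.9 grip 0.0 t 20.95
shift [ 0.07  -0.167  0.006] rows 1 each [ 0.0701 -0.1673  0.006 ] turn after -0.0017
shift [0. 0. 0.] rows 1 each [0. 0. 0.] turn after -0.0611
shift [0.   0.   0.64] rows 2 each [0.   0.   0.32] turn after -0.0
```

move_arm(
  moves=[0.07,-0.167,0,-0.061,0,0,0.2,0,0,0,0.2,0,0,0,0.2,0,0,0,0.02,0,0,0,0,0],
)

```text
t: 21.7
eef_pos: [476.5, 328.1, 54.4]
tcp_rot: [3.141, 0.0, 1.799]
ft_force: [0.5, 0.8, -0.1]
opening: 0.475
grip_force: 0.0
```

move_arm(
  moves=[0,0,0,0,0,0,0,0,0,0,0,0,0,0,-0.05,0,0,0,-0.05,0,0,0,0,0],
  claw=0,
)

```text
t: 22.45
eef_pos: [476.3, 328.3, 69.6]
tcp_rot: [3.141, -0.0, 1.8]
ft_force: [0.6, 0.4, -4.6]
opening: 0.121
grip_force: 30.0
```

```bash
python3 -c "
from an import *
i=viewer.camera_info('wrist');snap('wrist','w19');im=cv2.imread('pics/w19.png')
print('red');comps(im,(0,100,50),(7,255,255),56,i,'wrist',60)
plan((588,274,70,1.80))"
```

```text
red
[ 194  158  165   92 2882] ctr [471. 352.] size [99. 58.] 13.1
at [476.1 328.2  69.2] yaw 1.8 F [-0.2 -0.2 -5.1] open 11.8 grip 30.0 t 22.5
shift [-0.522  0.644 -0.005] rows 3 each [-0.1738  0.2147 -0.0018] turn after 0.0001
```

move_arm(
  moves=[-0.13,0.161,0,0,-0.13,0.161,0,0,-0.13,0.161,0,0,-0.13,0.161,0,0,0,0,0,0,0,0,0.04,0,0,0,0.025,0,0,0,0.01,0,0,0,0,0],
)

```text
t: 23.62
eef_pos: [587.7, 274.8, 60.3]
tcp_rot: [3.14, 0.0, 1.801]
ft_force: [-6.2, -3.7, 21.4]
opening: 0.125
grip_force: 30.0
```

move_arm(
  moves=[0,0,-0.015,0,0,0,0,0],
)

```text
t: 23.88
eef_pos: [587.4, 274.7, 60.4]
tcp_rot: [3.141, -0.0, 1.801]
ft_force: [-2.7, 0.2, 7.6]
opening: 0.128
grip_force: 30.0
```

move_arm(
  moves=[0,0,0,0,0,0,0,0,0,0,0,0,0,0,-0.2,0,0,0,-0.3,0,0,0,-0.3,0,0,0,0,0,0,0,0,0],
  claw=45,
)

```text
t: 24.88
eef_pos: [587.6, 274.0, 179.3]
tcp_rot: [-3.141, 0.0, 1.8]
ft_force: [-0.5, 0.7, -0.3]
opening: 0.474
grip_force: 0.0
```

```bash
python3 -c "
from an import *
i=viewer.camera_info('wrist');snap('wrist','w20');im=cv2.imread('pics/w20.png')
print('red');comps(im,(0,100,50),(7,255,255),42,i,'wrist',60)
print('fin');comps(im,(0,60,10),(15,255,90),80,i,'wrist',100)
i=viewer.camera_info('scene');snap('scene','s20');im=cv2.imread('pics/s20.png')
print('yellow');comps(im,(22,120,60),(36,255,255),20,i,'scene',20)
plan()"
```

```text
red
[ 225  145  103   92 1305] ctr [587. 278.] size [102.  95.] 13.1
fin
[270 165  13  78 960] ctr [588. 276.] size [11. 72.] 12.9
yellow
[299 189  28   8 166] ctr [602. 227.] size [86. 25.] 13.3
at [587.4 274.  178.5] yaw 1.8 F [ 0.6  0.4 -0. ] open 44.9 grip 0.0 t 24.98
```

The caddy stands on the pad at (588,276), about 2 mm off its centre. On to the tins.

move_arm(
  moves=[0,0,-0.02,0.111,0,0,-0.02,0.111,0,0,-0.02,0.111,0,0,-0.02,0.111,0,0,-0.02,0.111,0,0,-0.02,0.111,0,0,0,0.111,0,0,0,0.111,0,0,0,0.111,0,0,0,0.107],
  claw=48,
)

```text
t: 26.22
eef_pos: [587.6, 274.1, 196.5]
tcp_rot: [3.141, 0.002, 0.057]
ft_force: [-0.7, 0.3, -0.1]
opening: 0.504
grip_force: 0.0
```

```bash
python3 -c "
from h import *
plan((440,60,200,.063))"
```

```text
at [587.6 274.1 196.5] yaw 0.057 F [-0.7  0.3 -0.1] open 47.9 grip 0.0 t 26.23
shift [-1.064  1.368 -0.024] rows 5 each [-0.2128  0.2737 -0.0047] turn after -0.0037
```

move_arm(
  moves=[-0.213,0.274,0,0,-0.213,0.274,0,0,-0.213,0.274,0,0,-0.213,0.274,0,0,-0.213,0.274,0,-0.004,0,0,0,0,0,0,0,0],
)

```text
t: 27.1
eef_pos: [441.8, 59.2, 197.6]
tcp_rot: [-3.141, 0.0, 0.068]
ft_force: [-0.4, -0.4, 0.5]
opening: 0.502
grip_force: 0.0
```

```bash
cat > tins.py <<'E'
from h import *
import sys
def find(name,zt=23,box=(0,560,0,250)):
    i=viewer.camera_info('wrist');im=snap('wrist',name);g=cv2.cvtColor(im,cv2.COLOR_RGB2GRAY)
    x0,x1,y0,y1=box;roi=cv2.medianBlur(g[y0:y1,x0:x1],3)
    c=cv2.HoughCircles(roi,cv2.HOUGH_GRADIENT,1,20,param1=100,param2=16,minRadius=13,maxRadius=40)
    for u,v,r in ([] if c is None else c[0]):
        u+=x0;v+=y0;p=ray('wrist',u,v,zt,i);q=ray('wrist',u+r,v,zt,i);d=2*np.linalg.norm(p-q)
        m=g[int(v)-5:int(v)+6,int(u)-5:int(u)+6].mean()
        if 33<d<48: print('tin?',p.round(1)[:2],'diam',d.round(1),'px',(u,v),'grey',m.round())
if __name__=='__main__':
    plan();find(sys.argv[1])
E
python3 tins.py w21
```

```text
at [441.8  59.2 197.6] yaw 0.068 F [-0.4 -0.4  0.5] open 47.8 grip 0.0 t 27.1
tin? [464.9  99.7] diam 39.0 px (np.float32(240.5), np.float32(167.5)) grey 206.0
tin? [514.4  58.4] diam 39.5 px (np.float32(280.5), np.float32(124.5)) grey 205.0
tin? [474.6  41. ] diam 38.8 px (np.float32(293.5), np.float32(162.5)) grey 202.0
tin? [573.6 203.9] diam 45.9 px (np.float32(142.5), np.float32(54.5)) grey 99.0
tin? [527.6 239.6] diam 43.4 px (np.float32(110.5), np.float32(99.5)) grey 150.0
```

```bash
python3 -c "
from h import *
plan((516,57,60,.063),(516,57,8,.063))"
```

```text
at [441.9  59.5 197.6] yaw 0.069 F [ 0.5 -0.1  0.3] open 47.9 grip 0.0 t 27.15
shift [0.492 0.051 0.917] rows 3 each [0.1638 0.0169 0.3058] turn after 0.004
shift [0.    0.    0.347] rows 1 each [0.     0.     0.3467] turn after -0.0
```

move_arm(
  moves=[0.164,0.017,0.24,0.004,0.164,0.017,0.24,0,0.164,0.017,0.24,0,0,0,0.2,0,0,0,0.18,0,0,0,0.12,0,0,0,0.04,0,0,0,0,0],
  claw=62,
)

```text
t: 28.15
eef_pos: [515.7, 56.7, 8.7]
tcp_rot: [3.142, 0.001, 0.064]
ft_force: [0.4, -0.7, 1.0]
opening: 0.648
grip_force: 0.0
```

move_arm(
  moves=[0,0,0,0,0,0,0,0,0,0,0,0,0,0,0,0],
  claw=0,
)

```text
t: 28.65
eef_pos: [515.8, 56.2, 9.4]
tcp_rot: [3.141, -0.001, 0.063]
ft_force: [-1.6, -0.2, 6.0]
opening: 0.412
grip_force: 30.0
```

Tin gripped (39 mm). Carrying it to the hatch and measuring the deck on the way.

move_arm(
  moves=[0,0,-0.3,0,0,0,-0.4,0,0,0,-0.4,0,0,0,-0.15,0,-0.15,0.38,0,0,-0.15,0.38,0,0,-0.15,0.38,0,0,-0.15,0.38,0,0,-0.1,0.38,0,0,0,0.3,0,0],
)

```text
t: 29.9
eef_pos: [430.3, -281.9, 196.6]
tcp_rot: [3.141, 0.0, 0.061]
ft_force: [1.8, 0.2, -0.7]
opening: 0.407
grip_force: 30.0
```

```bash
python3 -c "
from an import *
plan()
i=viewer.camera_info('wrist');snap('wrist','w22');im=cv2.imread('pics/w22.png')
print('lintel');comps(im,(18,110,80),(36,255,255),155,i,'wrist',100,240)
print('orange');comps(im,(5,130,60),(17,255,255),125,i,'wrist',60,260)
print('grey');comps(im,(0,0,110),(180,45,255),100,i,'wrist',800,250)"
```

```text
at [ 430.3 -281.9  196.6] yaw 0.061 F [ 1.8  0.2 -0.7] open 38.7 grip 30.0 t 29.9
lintel
[ 204   44  170   23 3732] ctr [ 546. -283.] size [ 13. 106.] 3.5
orange
[247 225  59  18 148] ctr [ 416. -284.] size [14. 49.] 1.4
grey
[    0     0   445   250 49657] ctr [ 490. -228.] size [203. 413.] 3.5
[ 223    0  122   38 4548] ctr [ 582. -279.] size [25. 94.] 3.5
[  362     0   198   216 29049] ctr [ 525. -450.] size [183. 163.] 87.9
```

View pics/w22.png

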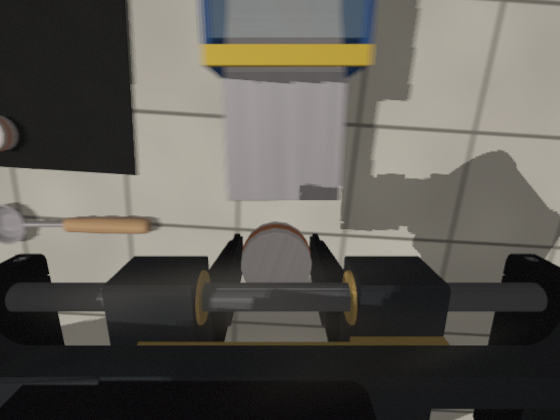

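The wrist view shows the deck at columns 225–345 and rows 80–200, the lintel at rows 44–67, and the tin held at (276,258).

```bash
python3 -c "
from h import *
i=viewer.camera_info('wrist')
for p in((228,200),(341,200),(224,82),(347,78)): print(ray('wrist',*p,100,i).round())
for p in((202,66),(372,66),(204,44),(374,44)): print('L',ray('wrist',*p,155,i).round())
# hatch frame helper test
plan()"
```

```text
[ 437. -244.  100.]
[ 443. -345.  100.]
[ 535. -239.  100.]
[ 544. -338.  100.]
L [ 538. -234.  155.]
L [ 544. -341.  155.]
L [ 550. -235.  155.]
L [ 557. -341.  155.]
at [ 431.5 -286.2  196.6] yaw 0.06 F [-0.5 -2.5 -1.9] open 39.5 grip 30.0 t 29.95
```

```bash
python3 -c "
from h import *
c,s=np.cos(.06),np.sin(.06)
H=lambda x,z,y=0:(548+x*c-y*s,-283+x*s+y*c,z,.06)
print(H(-65,0))
plan(H(-65,108),H(-65,155),H(-103,155),H(-103,106),H(-19,106))"
```

```text
(np.float64(483.1169649042117), np.float64(-286.8976604211639), 0, 0.06)
at [ 431.5 -286.2  196.6] yaw 0.06 F [-0.5 -2.5 -1.9] open 39.5 grip 30.0 t 29.95
shift [0.344 0.026 0.591] rows 2 each [0.1718 0.0128 0.2954] turn after 0.0001
shift [ 0.     0.    -0.313] rows 1 each [ 0.      0.     -0.3133] turn after -0.0
shift [-0.253 -0.    -0.   ] rows 1 each [-0.2533 -0.     -0.    ] turn after -0.0
shift [0.    0.    0.327] rows 1 each [0.     0.     0.3267] turn after -0.0
shift [ 0.56  0.   -0.  ] rows 2 each [ 0.28  0.   -0.  ] turn after -0.0
```

move_arm(
  moves=[0.172,0.013,0,0,0.172,0.013,0,0,0,0,0.25,0,0,0,0.2,0,0,0,0.1,0,0,0,0.04,0,0,0,0,0],
)

```text
t: 30.82
eef_pos: [483.4, -280.5, 108.4]
tcp_rot: [3.141, -0.0, 0.063]
ft_force: [0.9, -0.4, -0.7]
opening: 0.412
grip_force: 30.0
```

move_arm(
  moves=[0,0.03,0.015,0,0,0,0,0],
)

```text
t: 31.08
eef_pos: [483.9, -285.6, 106.5]
tcp_rot: [3.14, -0.001, 0.063]
ft_force: [0.3, -1.0, 2.0]
opening: 0.412
grip_force: 30.0
```

move_arm(
  moves=[0,0,0,0,0,0,0,0,0,0,0,0,0,0,-0.16,0,0,0,-0.16,0,-0.13,0,0,0,-0.13,0,0,0,0,0,0,0],
  claw=60,
)

```text
t: 32.08
eef_pos: [443.9, -287.3, 153.9]
tcp_rot: [-3.142, 0.0, 0.062]
ft_force: [0.3, -0.5, -0.6]
opening: 0.633
grip_force: 0.0
```

move_arm(
  moves=[0,0,0,0,0,0,0,0,0,0,0.16,0,0,0,0.16,0,0,0,0,0],
  claw=0,
)

```text
t: 32.7
eef_pos: [444.3, -286.8, 104.5]
tcp_rot: [-3.14, 0.002, 0.063]
ft_force: [0.6, 0.2, 0.6]
opening: 0.161
grip_force: 0.0
```

```bash
python3 -c "
from tins import *
c,s=np.cos(.06),np.sin(.06)
H=lambda x,z,y=0:(548+x*c-y*s,-283+x*s+y*c,z,.06)
plan(H(-19,107));find('w23',120,(180,380,100,250))"
```

```text
at [ 444.3 -286.8  104.5] yaw 0.063 F [0.6 0.2 0.6] open 15.3 grip 0.0 t 32.7
shift [ 0.565  0.018 -0.017] rows 2 each [ 0.2823  0.009  -0.0084] turn after 0.0021
tin? [ 483.3 -284.8] diam 36.0 px (np.float32(275.5), np.float32(194.5)) grey 168.0
```

move_arm(
  moves=[0.07,0,-0.01,0,0.07,0,0,0,0.07,0,0,0,0.07,0,0,0,0.07,0,0,0,0.07,0,0,0,0.07,0,0,0,0.065,0,0,0,0,0,0,0],
)

```text
t: 33.88
eef_pos: [528.3, -282.0, 107.1]
tcp_rot: [3.141, -0.0, 0.063]
ft_force: [-0.2, 0.0, -0.7]
opening: 0.004
grip_force: 0.0
```

```bash
python3 -c "
from tins import *
plan();find('w24',120,(150,410,0,250))"
```

```text
at [ 528.3 -282.   107.1] yaw 0.063 F [-0.2  0.  -0.7] open 0.4 grip 0.0 t 33.88
```

Pushed through with no resistance left. Backing out for the next tin, and turning the gripper so the fingers miss its neighbour.

```bash
python3 -c "
from h import *
plan((440,-287,195,.063),(440,60,195,.063),(440,60,195,.8))"
```

```text
at [ 527.8 -281.9  107.1] yaw 0.063 F [ 0.3 -0.2  0.4] open 0.4 grip 0.0 t 33.92
shift [-0.586 -0.003 -0.586] rows 3 each [-0.1954 -0.0011 -0.1954] turn after 0.0002
shift [ 0.146 -2.309  0.   ] rows 6 each [ 0.0243 -0.3848  0.    ] turn after -0.0
shift [0. 0. 0.] rows 1 each [0. 0. 0.] turn after -0.4692
```

move_arm(
  moves=[-0.195,0,0,0,-0.195,0,-0.1,0,-0.195,0,-0.2,0,0,0,-0.29,0,0.024,-0.385,0,0,0.024,-0.385,0,0,0.024,-0.385,0,0,0.024,-0.385,0,0,0.024,-0.385,0,0,0.024,-0.385,0,0],
  claw=60,
)

```text
t: 35.17
eef_pos: [439.4, 61.2, 195.9]
tcp_rot: [3.141, -0.001, 0.062]
ft_force: [1.1, -0.2, -0.1]
opening: 0.632
grip_force: 0.0
```

move_arm(
  moves=[0,0,0,-0.117,0,0,0,-0.117,0,0,0,-0.117,0,0,0,-0.117,0,0,0,0],
)

```text
t: 35.8
eef_pos: [439.6, 59.4, 195.7]
tcp_rot: [3.142, 0.0, 0.797]
ft_force: [-0.7, 0.2, 0.0]
opening: 0.629
grip_force: 0.0
```

```bash
cat > bay.py <<'E'
from h import *
import sys
im=snap('top',sys.argv[1]);i=viewer.camera_info('top');g=cv2.cvtColor(im,cv2.COLOR_RGB2GRAY)
x0,x1,y0,y1=375,460,80,210
c=cv2.HoughCircles(cv2.resize(g[y0:y1,x0:x1],None,fx=4,fy=4,interpolation=cv2.INTER_CUBIC),cv2.HOUGH_GRADIENT,1,40,param1=60,param2=18,minRadius=24,maxRadius=36)
for u,v,r in ([] if c is None else c[0]):
    p=ray('top',x0+u/4,y0+v/4,40,i)[:2]-np.array([548,-283]);print('circle hatch xy',round(p[0]*.998+p[1]*.06),round(p[1]*.998-p[0]*.06),'r',r/4)
hsv=cv2.cvtColor(im,cv2.COLOR_RGB2HSV)
E
python3 bay.py t25; python3 tins.py w25
```

```text
at [439.7  59.4 195.8] yaw 0.794 F [-0.3  0.4  0.4] open 60.1 grip 0.0 t 35.85
tin? [474.3  40.8] diam 39.9 px (np.float32(308.5), np.float32(180.5)) grey 200.0
tin? [465.6  99.1] diam 39.9 px (np.float32(266.5), np.float32(148.5)) grey 203.0
tin? [524.  191.6] diam 43.4 px (np.float32(242.5), np.float32(40.5)) grey 158.0
tin? [338.7 328.1] diam 41.4 px (np.float32(22.5), np.float32(75.5)) grey 158.0
tin? [268.9 292.6] diam 42.5 px (np.float32(14.5), np.float32(148.5)) grey 160.0
```

```bash
python3 -c "
from h import *
a=cv2.imread('pics/t12.png') if 0 else None
import os
t=cv2.imread('pics/t25.png');r=cv2.imread('pics/t0.png')
d=cv2.absdiff(t,r).max(2)[80:250,375:460]
m=(d>25).astype(np.uint8);n,l,s,c=cv2.connectedComponentsWithStats(m);i=viewer.camera_info('top')
for k in range(1,n):
    if s[k,4]>20:
        p=ray('top',375+c[k][0],80+c[k][1],30,i)[:2]-np.array([548,-283]);print(s[k],'hatch xy',round(p[0]*.998+p[1]*.06),round(p[1]*.998-p[0]*.06))
plan((465.6,99,40,.794),(465.6,99,8,.794))"
```

```text
[  0 137  51  33 890] hatch xy -105 65
at [439.7  59.5 195.8] yaw 0.793 F [ 0.4 -0.2 -0.7] open 59.6 grip 0.0 t 35.9
shift [ 0.309 -0.062  1.038] rows 3 each [ 0.103  -0.0206  0.3461] turn after -0.0003
shift [0.    0.    0.213] rows 1 each [0.     0.     0.2133] turn after -0.0
```

```bash
python3 -c "
from h import *
t=cv2.imread('pics/t25.png');r=cv2.imread('pics/t0.png')
d=cv2.GaussianBlur(cv2.absdiff(t,r),(5,5),0).max(2)[80:215,375:460]
for th in(6,9,13):
  m=(d>th).astype(np.uint8);n,l,s,c=cv2.connectedComponentsWithStats(m);i=viewer.camera_info('top')
  for k in range(1,n):
    if s[k,4]>15:
        p=ray('top',375+c[k][0],80+c[k][1],30,i)[:2]-np.array([548,-283]);print(th,s[k],'hatch xy',round(p[0]*.998+p[1]*.06),round(p[1]*.998-p[0]*.06))
cv2.imwrite('pics/d.png',d*8)
s=cv2.absdiff(cv2.imread('pics/s20.png'),cv2.imread('pics/s0.png'));print(s[290:375,240:350].max())
snap('scene','s26');q=cv2.GaussianBlur(cv2.absdiff(cv2.imread('pics/s26.png'),cv2.imread('pics/s20.png')),(5,5),0).max(2)[285:380,190:355]
m=(q>10).astype(np.uint8);n,l,s,c=cv2.connectedComponentsWithStats(m);i=viewer.camera_info('scene')
for k in range(1,n):
    if s[k,4]>15:
        p=ray('scene',190+c[k][0],285+c[k][1],30,i)[:2]-np.array([548,-283]);print('scene',s[k],q[l==k].mean(),'hatch xy',round(p[0]*.998+p[1]*.06),round(p[1]*.998-p[0]*.06))
"
```

```text
6 [   0    0   85  135 3107] hatch xy 200 11
6 [ 26  28  15  12 130] hatch xy 227 -2
6 [26 41 11  6 42] hatch xy 200 7
6 [ 38 104   5   4  16] hatch xy 33 -5
6 [ 30 113  44  11 198] hatch xy 2 -30
6 [ 26 123   9  12  55] hatch xy -27 27
6 [ 54 123   7  12  41] hatch xy -34 -44
6 [ 76 123   9  12  94] hatch xy -37 -107
6 [ 37 124   8  10  48] hatch xy -28 -1
6 [ 47 125   5  10  31] hatch xy -34 -23
6 [ 63 128   4   7  18] hatch xy -39 -63
9 [27 29 10  5 44] hatch xy 234 1
9 [26 42  9  4 18] hatch xy 200 9
13 [28 29  8  4 28] hatch xy 235 1
10
scene [   0    0  160   77 3214] 25.423148724331053 hatch xy -15 73
scene [52 27 15 15 75] 11.0 hatch xy 8 39
scene [66 29  9  9 41] 11.0 hatch xy 32 51
scene [84 33  8  9 35] 11.0 hatch xy 80 50
scene [144  34  21  61 756] 11.082010582010582 hatch xy 269 6
scene [75 36  5  6 18] 11.0 hatch xy 52 40
scene [ 83  37  19  16 128] 11.0 hatch xy 96 28
scene [77 40  5 10 16] 11.0 hatch xy 62 23
scene [106  40  12  16  91] 11.0 hatch xy 142 36
scene [115  47  15  16 111] 11.0 hatch xy 179 22
scene [101  49   5   7  19] 11.0 hatch xy 126 18
scene [135  52  12  14  82] 11.25609756097561 hatch xy 222 23
scene [  0  82  35  13 292] 11.054794520547945 hatch xy -63 -124
```

The difference image shows arcs at hatch x ≈ 200 and 235, so the first tin rests at the bay's end (x ≈ 218). Next tin.

move_arm(
  moves=[0.103,-0.02,0.25,0,0.103,-0.02,0.25,0,0.103,-0.02,0.25,0,0,0,0.2,0,0,0,0.18,0,0,0,0.1,0,0,0,0.02,0,0,0,0,0],
  claw=56,
)

```text
t: 36.95
eef_pos: [466.0, 99.0, 8.7]
tcp_rot: [3.141, -0.0, 0.797]
ft_force: [1.0, -0.4, -0.1]
opening: 0.588
grip_force: 0.0
```

move_arm(
  moves=[0,0,0,0,0,0,0,0,0,0,0,0,0,0,0,0],
  claw=0,
)

```text
t: 37.45
eef_pos: [466.0, 99.0, 8.7]
tcp_rot: [3.141, -0.001, 0.798]
ft_force: [-0.3, 0.2, 6.7]
opening: 0.413
grip_force: 30.0
```

move_arm(
  moves=[0,0,-0.3,0,0,0,-0.35,0,0,0,-0.35,0.117,0,0,-0.24,0.117,0,0,0,0.117,0,0,0,0.118,0,0,0,0],
)

```text
t: 38.33
eef_pos: [465.6, 99.0, 194.3]
tcp_rot: [3.142, -0.0, 0.063]
ft_force: [0.5, -0.3, -0.5]
opening: 0.414
grip_force: 30.0
```

```bash
python3 -c "
from h import *
plan((470,-287,195,.06),(483,-287,108,.06))"
```

```text
at [465.6  99.  194.3] yaw 0.063 F [ 0.5 -0.3 -0.5] open 39.4 grip 30.0 t 38.33
shift [-0.132  2.57  -0.005] rows 7 each [-0.0188  0.3672 -0.0006] turn after 0.0016
shift [0.087 0.005 0.58 ] rows 2 each [0.0433 0.0026 0.29  ] turn after -0.0
```

move_arm(
  moves=[-0.019,0.367,0,0,-0.019,0.367,0,0,-0.019,0.367,0,0,-0.019,0.367,0,0,-0.019,0.367,0,0,-0.019,0.367,0,0,-0.019,0.367,0,0,0.086,0,0.1,0,0,0,0.25,0,0,0,0.2,0],
)

```text
t: 39.58
eef_pos: [482.2, -284.9, 110.0]
tcp_rot: [-3.141, 0.001, 0.066]
ft_force: [0.4, 0.7, 0.1]
opening: 0.414
grip_force: 30.0
```

move_arm(
  moves=[0,0,0.03,0,0,0,0,0],
)

```text
t: 39.83
eef_pos: [482.7, -285.5, 107.6]
tcp_rot: [-3.142, 0.0, 0.064]
ft_force: [-0.1, -0.8, -0.6]
opening: 0.417
grip_force: 30.0
```

move_arm(
  moves=[0,0,0.012,0,0,0,0,0],
)

```text
t: 40.08
eef_pos: [482.6, -286.1, 106.1]
tcp_rot: [3.141, -0.001, 0.062]
ft_force: [0.4, -0.6, -0.9]
opening: 0.412
grip_force: 30.0
```

move_arm(
  moves=[0,0,0,0,0,0,0,0,0,0,0,0,0,0,-0.16,0,0,0,-0.16,0,-0.13,0,0,0,-0.13,0,0,0,0,0,0,0],
  claw=60,
)

```text
t: 41.08
eef_pos: [442.8, -288.5, 153.7]
tcp_rot: [3.142, 0.0, 0.06]
ft_force: [0.7, -0.2, -0.9]
opening: 0.632
grip_force: 0.0
```

move_arm(
  moves=[0,0,0,0,0,0,0,0,0,0,0.16,0,0,0,0.16,0,0,0,0,0],
  claw=0,
)

```text
t: 41.7
eef_pos: [443.2, -287.9, 104.2]
tcp_rot: [-3.14, 0.002, 0.062]
ft_force: [0.0, -0.1, 0.6]
opening: 0.164
grip_force: 0.0
```

```bash
python3 -c "
from tins import *
c,s=np.cos(.06),np.sin(.06)
H=lambda x,z,y=0:(548+x*c-y*s,-283+x*s+y*c,z,.06)
plan(H(-19,107));find('w27',120,(180,380,100,250))"
```

```text
at [ 443.2 -287.9  104.2] yaw 0.062 F [ 0.  -0.1  0.6] open 15.6 grip 0.0 t 41.7
shift [ 0.573  0.01  -0.019] rows 2 each [ 0.2864  0.0051 -0.0094] turn after 0.001
tin? [ 483.3 -286.4] diam 39.3 px (np.float32(276.5), np.float32(192.5)) grey 167.0
```

move_arm(
  moves=[0.07,0,-0.015,0,0.07,0,0,0,0.07,0,0,0,0.07,0,0,0,0.07,0,0,0,0.07,0,0,0,0.07,0,0,0,0.073,0,0,0,0,0,0,0],
)

```text
t: 42.88
eef_pos: [528.4, -283.1, 107.5]
tcp_rot: [3.141, -0.0, 0.062]
ft_force: [0.5, 0.7, -0.4]
opening: 0.005
grip_force: 0.0
```

move_arm(
  moves=[-0.195,0,0,0,-0.195,0,-0.1,0,-0.195,0,-0.2,0,0,0,-0.29,0,0.024,-0.36,0,0,0.024,-0.36,0,0,0.024,-0.36,0,0,0.024,-0.36,0,0,0.024,-0.36,0,0,0.024,-0.36,0,0],
  claw=60,
)

```text
t: 44.12
eef_pos: [441.4, 37.7, 196.3]
tcp_rot: [3.141, -0.0, 0.061]
ft_force: [1.0, -1.2, 0.2]
opening: 0.629
grip_force: 0.0
```

```bash
python3 tins.py w28
cat > bay.py <<'E'
from h import *
import sys
t=snap('top',sys.argv[1])[:,:,::-1];r=cv2.imread('pics/t0.png')
d=cv2.GaussianBlur(cv2.absdiff(np.ascontiguousarray(t),r),(5,5),0).max(2)[80:215,375:460]
m=(d>8).astype(np.uint8);n,l,s,c=cv2.connectedComponentsWithStats(m);i=viewer.camera_info('top')
for k in range(1,n):
    if s[k,4]>10:
        p=ray('top',375+c[k][0],80+c[k][1],30,i)[:2]-np.array([548,-283]);print(s[k],'hatch xy',round(p[0]*.998+p[1]*.06),round(p[1]*.998-p[0]*.06))
E
python3 bay.py t28
```

```text
at [441.4  37.7 196.3] yaw 0.061 F [ 1.  -1.2  0.2] open 59.9 grip 0.0 t 44.12
tin? [474.9  47.1] diam 39.9 px (np.float32(268.5), np.float32(160.5)) grey 204.0
[27 29 10  5 46] hatch xy 234 2
[27 52 12  8 35] hatch xy 167 7
```

```bash
python3 tins.py w29; python3 -c "
from h import *
plan((474.5,41.5,8.5,.06))"
```

```text
at [441.1  39.8 196.3] yaw 0.066 F [-0.1 -0.5  0.4] open 59.7 grip 0.0 t 44.23
tin? [475.   40.6] diam 39.7 px (np.float32(276.5), np.float32(160.5)) grey 204.0
tin? [515.1 298.2] diam 41.1 px (np.float32(36.5), np.float32(106.5)) grey 161.0
tin? [370.9  43.3] diam 46.5 px (np.float32(268.5), np.float32(247.5)) grey 167.0
tin? [548.5 182.8] diam 40.1 px (np.float32(144.5), np.float32(80.5)) grey 133.0
at [441.4  37.9 196.3] yaw 0.065 F [ 0.1 -0.  -0. ] open 60.0 grip 0.0 t 44.27
shift [ 0.222 -0.009  1.252] rows 4 each [ 0.0554 -0.0023  0.3129] turn after 0.0035
```

move_arm(
  moves=[0.074,-0.003,0.25,0,0.074,-0.003,0.25,0,0.074,-0.003,0.25,0,0,0,0.2,0,0,0,0.18,0,0,0,0.1,0,0,0,0.02,0,0,0,0,0],
  claw=62,
)

```text
t: 45.28
eef_pos: [475.3, 39.2, 9.2]
tcp_rot: [3.141, -0.001, 0.061]
ft_force: [-0.5, -0.3, -0.5]
opening: 0.651
grip_force: 0.0
```

move_arm(
  moves=[0,0,0,0,0,0,0,0,0,0,0,0,0,0,0,0,0,0,-0.3,0,0,0,-0.35,0,0,0,-0.35,0,0,0,-0.24,0,0,0,0,0],
  claw=0,
)

```text
t: 46.4
eef_pos: [475.8, 39.5, 197.0]
tcp_rot: [3.141, -0.005, 0.062]
ft_force: [0.6, -0.2, -1.2]
opening: 0.414
grip_force: 30.0
```

```bash
python3 -c "
from h import *
plan((470,-287,195,.06),(483,-287,109,.06))"
```

```text
at [475.8  39.5 197. ] yaw 0.062 F [ 0.6 -0.2 -1.2] open 39.3 grip 30.0 t 46.4
shift [-0.172  2.17   0.013] rows 6 each [-0.0287  0.3617  0.0022] turn after 0.001
shift [0.087 0.005 0.573] rows 2 each [0.0433 0.0026 0.2867] turn after -0.0
```

move_arm(
  moves=[-0.029,0.362,0,0,-0.029,0.362,0,0,-0.029,0.362,0,0,-0.029,0.362,0,0,-0.029,0.362,0,0,-0.029,0.362,0,0,0.086,0,0.1,0,0,0,0.25,0,0,0,0.21,0,0,0,0.015,0],
)

```text
t: 47.65
eef_pos: [480.8, -284.7, 105.6]
tcp_rot: [-3.138, 0.004, 0.062]
ft_force: [-1.0, -0.2, 0.2]
opening: 0.412
grip_force: 30.0
```

move_arm(
  moves=[0,0,0.02,0,0,0,0,0],
)

```text
t: 47.9
eef_pos: [482.1, -286.4, 106.1]
tcp_rot: [3.141, -0.001, 0.062]
ft_force: [0.3, 0.3, -0.9]
opening: 0.414
grip_force: 30.0
```

move_arm(
  moves=[0,0,0,0,0,0,0,0,0,0,0,0,0,0,-0.16,0,0,0,-0.16,0,-0.13,0,0,0,-0.13,0,0,0,0,0,0,0],
  claw=60,
)

```text
t: 48.9
eef_pos: [442.2, -289.0, 153.7]
tcp_rot: [3.141, -0.0, 0.06]
ft_force: [-0.0, -0.1, 0.2]
opening: 0.633
grip_force: 0.0
```

move_arm(
  moves=[0,0,0,0,0,0,0,0,0,0,0.16,0,0,0,0.16,0,0,0,0,0],
  claw=0,
)

```text
t: 49.52
eef_pos: [442.6, -288.4, 104.2]
tcp_rot: [-3.14, 0.002, 0.062]
ft_force: [0.2, 0.6, 0.2]
opening: 0.16
grip_force: 0.0
```

```bash
python3 -c "
from tins import *
c,s=np.cos(.06),np.sin(.06)
H=lambda x,z,y=0:(548+x*c-y*s,-283+x*s+y*c,z,.06)
plan(H(-19,107));find('w30',120,(180,380,100,250))"
```

```text
at [ 442.6 -288.4  104.2] yaw 0.062 F [0.2 0.6 0.2] open 15.2 grip 0.0 t 49.52
shift [ 0.577  0.007 -0.019] rows 2 each [ 0.2883  0.0036 -0.0094] turn after 0.0011
tin? [ 482.2 -287.4] diam 38.2 px (np.float32(277.5), np.float32(193.5)) grey 166.0
```

move_arm(
  moves=[0.07,0,-0.015,0,0.07,0,0,0,0.07,0,0,0,0.07,0,0,0,0.07,0,0,0,0.07,0,0,0,0.07,0,0,0,0.076,0,0,0,0,0,0,0],
)

```text
t: 50.7
eef_pos: [528.3, -283.6, 107.5]
tcp_rot: [3.141, -0.0, 0.062]
ft_force: [0.1, 0.4, -0.7]
opening: 0.003
grip_force: 0.0
```

move_arm(
  moves=[-0.195,0,0,0,-0.195,0,-0.1,0,-0.195,0,-0.2,0,0,0,-0.29,0,0.024,-0.36,0,0,0.024,-0.36,0,0,0.024,-0.36,0,0,0.024,-0.36,0,0,0.024,-0.36,0,0,0,0,0,0],
)

```text
t: 51.95
eef_pos: [440.9, -15.8, 196.3]
tcp_rot: [-3.142, -0.0, 0.066]
ft_force: [0.1, -1.1, -0.3]
opening: 0.004
grip_force: 0.0
```

```bash
python3 bay.py t31; python3 -c "
from an import *
plan()
i=viewer.camera_info('top');im=cv2.imread('pics/t31.png')
b=im[140:235,155:255].copy();z=np.zeros_like(im);z[140:235,155:255]=b
print('red');comps(z,(0,100,40),(7,255,255),42,i,'top',15);print('fin');comps(z,(0,40,0),(20,255,70),80,i,'top',40)
i=viewer.camera_info('scene');snap('scene','s31');im=cv2.imread('pics/s31.png')
print('yellow');comps(im,(22,120,60),(36,255,255),20,i,'scene',20,400)
print('red');comps(im,(0,130,50),(5,255,255),20,i,'scene',40,400)
g=cv2.cvtColor(im,cv2.COLOR_BGR2GRAY)"
```

```text
[ 0  0  9  5 19] hatch xy 320 69
[ 7  0  6  7 17] hatch xy 312 53
[38  1  6  4 17] hatch xy 309 -30
[74  0  8  3 12] hatch xy 308 -128
[71 18  5  4 13] hatch xy 258 -113
[27 28 10  7 52] hatch xy 234 1
[27 52  6  6 19] hatch xy 171 13
[ 0 56  3  5 11] hatch xy 168 90
[ 2 59  7  6 19] hatch xy 157 80
[29 66 12  7 38] hatch xy 130 3
[ 4 93  6 12 30] hatch xy 60 83
at [441.2 -17.3 196.3] yaw 0.065 F [-0.2 -0.   0.7] open 0.5 grip 0.0 t 52.0
red
[183 163  46  46 189] ctr [585. 271.] size [103. 101.] 12.8
fin
[191 180  26  10  90] ctr [584. 270.] size [11. 66.] 13.5
yellow
[299 189  28   8 167] ctr [602. 227.] size [86. 25.] 13.1
[233 291  17  41 212] ctr [ 520. -221.] size [ 14. 119.] 3.3
red
```

All three tins are queued in the bay (trailing-edge arcs at hatch x ≈ 200, 167 and 130). The caddy stands level on the pad, flap side visible, and the arm is clear. Handing in.

```bash
python3 -c "
from h import *
print(order.job_done())"
```

```text
the job is handed in; nothing more can be done
None
```

I handed the job in at about 52 s; the cameras showed all three tins in the hatch's bay and the empty caddy upright on the cork pad, but I inferred rather than measured that the two flaps are shut, and no verdict came back.

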